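Turn the drying stand to the fan

ROBOT

A 6-joint arm with a two-finger parallel gripper is mounted at the origin on the work surface. World frame = base frame: x ahead of the robot, y to its left, z up, the work surface at z = 0. Lengths are in m, angles in rad, forces in N, time in s.
With the tool pointing down it reaches from about 0.375 to 0.75 m from the base axis. Payload 9 kg.
Tool frame: the origin (TCP) lies on the centre line of the jaws, within the pads' length; the fingertips stand 8 mm ahead of it and the grasp point (between the pads) lies 11 mm behind it; z points along the fingers, x is the direction in which the jaws open and shut, and the axes are right-handed (so a half turn about z gives the same grasp; the last joint's range is limited). The gripper opens to 85 mm and grips with 20 to 120 N. Pads are 22 mm wide; open, the fingers measure 114 mm over their backs; the gripper's body (76 mm by 85 mm) begins 54 mm behind the grasp point. The pads swing forward as they close: fully open they stand 13 mm farther back than shut.
Start: joints at [-0.218, 0.104, 0.097, 1.564, 0, 1.353], TCP at [0.6, 0, 0.239] pointing down, gripper open.
Joint ranges: [-2.99, 2.99], [-0.84, 1.86], [-1.1, 1.16], [-1.84, 2.11], [-1.51, 1.56], [-3.14, 3.14]. Speed limits (rad/s): [2.22, 2.22, 2.57, 3.14, 3.14, 3.14].

INTERFACE

Orientations are given as a unit quaternion [x, y, z, w].
In Python, from workcell import telemetry, optics, ticket gives the robot as it stands.
- The arm moves only by the shell command python3 -m jog 'ROWS' [FORCE]. ROWS is JSON, a list of rows, each a list of 3 entries, a list of its own where there are three numbers: the shift along the tool's x, y, z in mm, then the turn, a rotation vector about the tool's x, y, z in rad, then the closure in counts, from 0 (fully open) to 255 (shut). A call has 1 to 10 rows; each row shifts and turns the pose as measured when the row begins, along the tool's axes as they then stand; what a row does not reach is not made up. A row lasts 1/8 s, in which the tool goes at most 62.5 mm and 10.7 degrees, less where a joint would pass 70% of its speed; a pose out of reach is approached as far as the arm can. A call is refused whole if a number of a shift passes 62.5 or a number of a turn 0.188, either way. A call with a gripper value outside its range is refused whole. The fingers move at their own pace and stop on an object; FORCE is the grip in N (left out, the last holds). Time passes only in rows, so rows that do not move let the fingers close. It gives the time, the measured TCP pose, the force and the opening at its end, in the units of the state.
- telemetry.sense(): the state, without advancing time (a new reading comes with each control period).
- optics.read_camera(name): name is "scene" or "side" or "wrist"; returns a dict with "frame" (480x640x3 uint8, red, green, blue), "fx", "fy", "cx", "cy" (pixels), "extrinsics" (4x4, takes a point from camera to world coordinates). Camera axes: x right, y down, z forward; pixel columns grow to the right and rows downward; lengths in m; the calibration is good to about 2 mm. A picture is of the moment at which its call begins. There is no depth.
- ticket.job_done(): hands the job in, once; it reports no verdict.
The state is a dict: "clock": time; "q": joint angles; "qvel": joint speeds; "joint_efforts": joint torques, N m; "position": TCP position; "tool_rot": TCP orientation; "contact_force": force on the tool from outside, world axes, zero at the start; "wrist_torque": the same for the moment, N m; "gripper_width": finger opening in m.
Only numpy, scipy, OpenCV 4.12 (cv2) and the standard library are available. Lean on these libraries where they do the work, as an engineer would, in place of code of your own. Each camera call takes 0.05 s, during which the arm holds its last target.

TASK

Push the drying stand round by its spokes with a fingertip until the orange holder standing in its cup is squarely in front of the fan, then press the button on the switch box fully down and let it go, to start the fan. The varnish is wet: do not touch the holder or its miniature, and keep it upright in its cup. Leave everything else where it stands, and finish clear of everything.

Things in the scene. Friction and masses are not known exactly. Their poses are not given: they have to be found in the camera images.
- holder: Orange plastic handle holder with a spring clip on top gripping a freshly varnished miniature (a grey tower); 40 mm across, 118 mm high over all, about 0.15 kg with a weighted foot. It stands loose in the cup of the drying stand. Origin: centre of its underside, 46 mm above the worktop; z up.
- hub (a point): Top of the hub of the drying stand, on its vertical turning axis, 69 mm above the worktop (hub 44 mm across). The aluminium stand turns freely either way, with no stop, on a fixed post; light friction (about 0.06 N m) keeps it where it is left. It has three arms 120 degrees apart: one ends in the cup, two are bare spokes.
- cup (a point): Centre of the floor of the round cup (54 mm outside, rim 10 mm above its floor) at the end of the cup arm, 115 mm from the axis, 46 mm above the worktop; the holder stands in it. It turns with the stand.
- spoke_a (a point): Outer end, middle of the top edge, of the bare spoke 120 degrees anticlockwise (seen from above) from the cup arm; 125 mm from the axis. The spoke is a straight bar 10 mm wide, its top 60 mm and its underside 42 mm above the worktop, free underneath outside 55 mm from the axis. It turns with the stand.
- spoke_b (a point): The same point on the other bare spoke, 120 degrees clockwise from the cup arm.
- fan_spot (a point): Drying place in front of the fan: the point 115 mm from the stand's axis towards the middle of the fan, 46 mm above the worktop, over the flat metal strip that joins stand and fan (fixed). The fan, a square black frame 94 mm wide, 110 mm high and 28 mm thick on a foot 110 mm wide, stands upright facing the stand with its front face 191 mm from the axis. When the cup is at this point, the holder is squarely in front of the fan.
- button_top (a point): Centre of the top of the fan's push button, a black round button 32 mm across, on the low grey switch box (75 x 75 x 28 mm, fixed) that stands apart on the worktop. It is pressed straight down.
- button (a joint): Travel of the push button: 0 m when up, 0.006 m fully down (about 4 N); it springs back.
- pot: Bystander: sealed amber glass varnish pot with a steel cap, 46 mm across, 55 mm high. Origin: centre of its underside.
- pin_vice: Bystander: small steel pin vice lying on the worktop, about 98 mm long, 13 mm thick. Origin: centre of its underside.
- cork_board: Bystander: cork board 130 x 100 x 10 mm carrying six round miniature bases. Origin: centre of its underside.
- tin: Bystander: closed aluminium tin with hinged lid, 78 x 108 x 33 mm. Origin: centre of its underside.
- spare_holder: Bystander: empty orange handle holder with spring clip, 40 mm across, 82 mm high, standing on the worktop away from the stand. Origin: centre of its underside.
- paint_bottle: Bystander: slim white paint bottle with a black cap, 27 mm across, 75 mm high. Origin: centre of its underside.
Not all that is in view belongs to the job. What is shaped like the holder but turquoise is not meant.

How it is judged:
By the outcome, as a careful person would: the job done as asked, in the order asked, and still so for the second after the job is handed in, with the robot touching nothing.
It also fails if it takes over 51 s, if anything falls off the work surface, if the arm or the gripper's body presses on something with over 40 N, if the wrist force passes 120 N, or if a joint passes its speed limit or range.

## Working session

There is one attempt and no reset: what is moved stays moved. The work goes in short steps, Python scripts to look and compute and a shell command to move; the robot and the scene stay as the last step left them, time stands still between calls to the robot, and variables do not carry over. Pictures are saved under pics/ and viewed, and the job is handed in when it is done.

```bash
mkdir -p pics; ls
python3 - <<'E'
from workcell import telemetry, optics
import cv2,numpy as np
for n in("scene","side","wrist"):
    d=optics.read_camera(n); cv2.imwrite(f"pics/{n}0.png",d["frame"][:,:,::-1])
    print(n,d["fx"],d["fy"],d["cx"],d["cy"]);print(np.round(d["extrinsics"],4).tolist())
s=telemetry.sense();print(s)
E
```

```text
pics
scene 444.6314405179308 444.6314405179308 321.15313832194937 238.60712817229663
[[-0.3463, 0.4943, -0.7973, 1.3487], [0.938, 0.1928, -0.2879, 0.3048], [0.0114, -0.8476, -0.5305, 0.5915], [0.0, 0.0, 0.0, 1.0]]
side 482.39603222640255 482.39603222640255 329.1207350979119 239.61606058980715
[[0.7537, -0.346, 0.5587, -0.0137], [-0.657, -0.3785, 0.652, -0.6436], [-0.0141, -0.8585, -0.5126, 0.5969], [0.0, 0.0, 0.0, 1.0]]
wrist 347.45055724709357 347.45055724709357 324.65831877501626 239.5949327658059
[[1.0, -0.0003, -0.0014, 0.5994], [-0.0007, -0.9593, -0.2825, 0.0727], [-0.0013, 0.2825, -0.9593, 0.3734], [0.0, 0.0, 0.0, 1.0]]
{'clock': 0.15, 'q': array([-2.17687816e-01,  1.04578911e-01,  9.66544510e-02,  1.56388002e+00,
        6.67160097e-06,  1.35309383e+00]), 'qvel': array([ 0.00032985, -0.00192292,  0.00271354,  0.00155866,  0.00038011,
       -0.001066  ]), 'joint_efforts': array([ 3.56894714e-03, -5.57353413e+01,  5.04006886e+01,  1.24952567e-02,
       -2.60494489e-04,  1.42527287e-05]), 'position': array([5.99764483e-01, 7.09575294e-05, 2.38694716e-01]), 'tool_rot': array([ 9.99999873e-01,  7.34099272e-06, -4.91456710e-04, -1.12126939e-04]), 'contact_force': array([-0.05852373,  0.96363943,  0.14089192]), 'wrist_torque': array([-0.00256815, -0.03213474,  0.03367468]), 'gripper_width': 0.08494106740523533}
```

View pics/scene0.png

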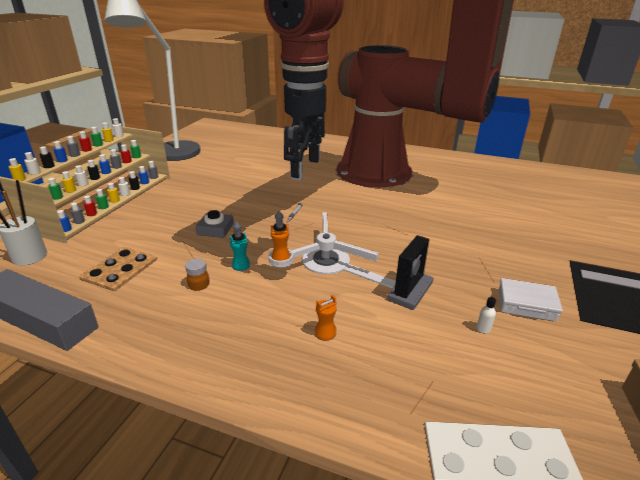

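View pics/side0.png

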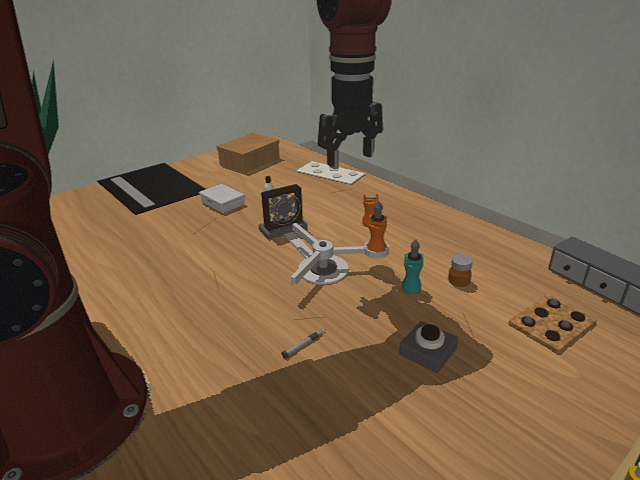

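View pics/wrist0.png

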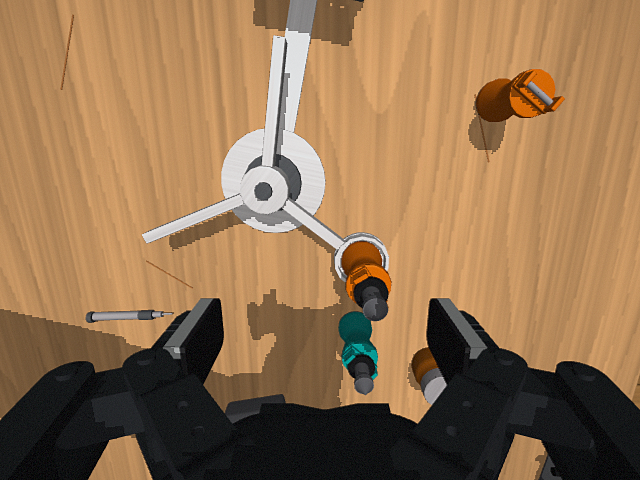

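The pictures show the stand with its hub at wrist pixel (264,190), the spoke ends at (280,38) and (147,240), and the cup at (361,258). The turquoise decoy is beside the cup. The fan is towards +y, and the switch box is at scene (214,222) and side (429,343).

```bash
cat > h.py <<'E'
from workcell import telemetry, optics
import cv2,numpy as np
def ray(d,u,v):
    E=np.array(d["extrinsics"]);r=np.array([(u-d["cx"])/d["fx"],(v-d["cy"])/d["fy"],1]);return E[:3,3],E[:3,:3]@r
def pl(d,u,v,z):
    o,r=ray(d,u,v);return o+r*(z-o[2])/r[2]
def pr(d,p):
    E=np.array(d["extrinsics"]);c=E[:3,:3].T@(np.array(p)-E[:3,3]);return np.array([d["fx"]*c[0]/c[2]+d["cx"],d["fy"]*c[1]/c[2]+d["cy"]])
def crop(d,u0,v0,u1,v1,k,name):
    cv2.imwrite(name,cv2.resize(d["frame"][v0:v1,u0:u1,::-1],None,fx=k,fy=k,interpolation=cv2.INTER_CUBIC))
E
python3 - <<'E'
from h import *
w=optics.read_camera("wrist");s=optics.read_camera("scene");d=optics.read_camera("side")
for n,u,v,z in(("hub",264,190,.069),("A?",280,38,.06),("B?",147,240,.06),("cup",361,256,.056),("strip",300,15,.003)): print(n,pl(w,u,v,z).round(4))
print("hub sc",pl(s,326,239,.069),"hub side",pl(d,323,246,.069))
print("btn sc",pl(s,213,215,.04),"btn side",pl(d,431,331,.04))
crop(s,180,180,460,340,2.8,"pics/sc1.png");crop(d,250,170,480,380,2.8,"pics/sd1.png");crop(w,120,0,400,210,2.8,"pics/w1.png")
E
```

```text
hub [0.5459 0.0284 0.069 ]
A? [0.5633 0.1492 0.06  ]
B? [ 0.4318 -0.02    0.06  ]
cup [ 0.6341 -0.0374  0.056 ]
strip [0.5761 0.1822 0.003 ]
hub sc [0.56094193 0.03172234 0.069     ] hub side [0.5351882  0.01685619 0.069     ]
btn sc [ 0.51352687 -0.28979088  0.04      ] btn side [ 0.52200001 -0.28106014  0.04      ]
```

View pics/sc1.png

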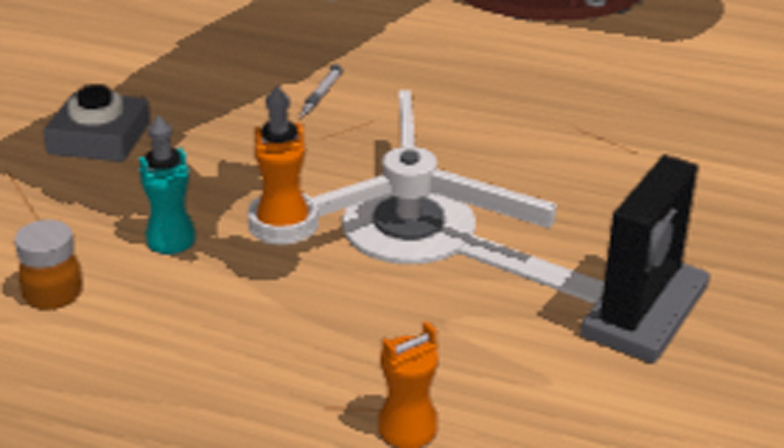

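View pics/sd1.png

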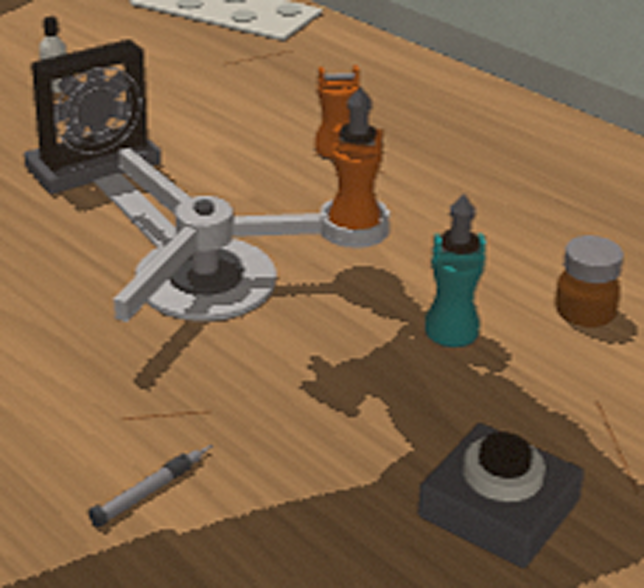

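View pics/w1.png

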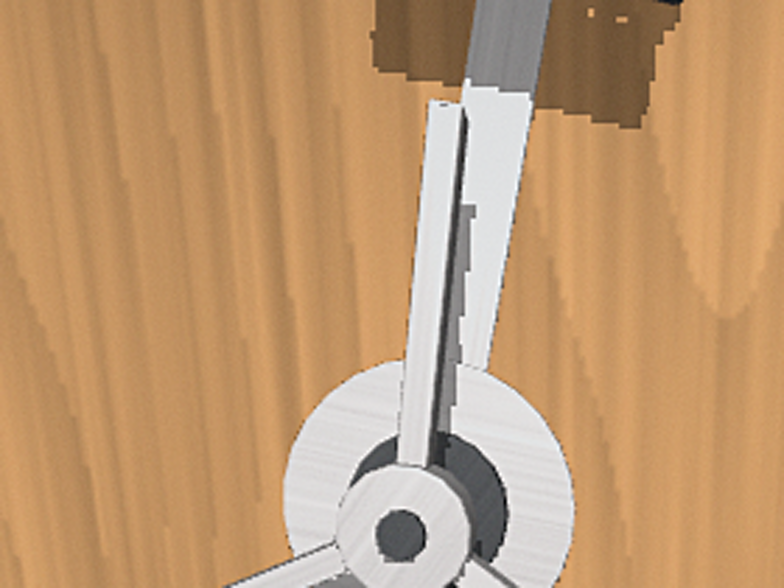

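```bash
python3 -m jog '[[[-4,-36,0],[0,0,0],255],[[-4,-36,0],[0,0,0],255],[[-4,-37,0],[0,0,0],255],[[-4,0,0],[0,0,0],255],[[0,0,0],[0,0,0],255]]' 30
python3 - <<'E'
from h import *
w=optics.read_camera("wrist");s=optics.read_camera("scene");d=optics.read_camera("side")
print(telemetry.sense()["position"])
for n,c,u,v in(("w",w,263.6,191.4),("s",s,326.4,236.4),("d",d,323.2,244.3)): print(n,pl(c,u,v,.069).round(4))
print("btn",pl(s,214,214.5,.038).round(4),pl(d,430.4,332,.038).round(4))
cv2.imwrite("pics/w2.png",w["frame"][:,:,::-1])
E
```

```text
clock: 0.92
position: [0.5834, 0.1112, 0.2384]
tool_rot: [1.0, -0.001, -0.001, 0.0]
contact_force: [-0.1, -0.5, -0.3]
gripper_width: 0.0002
[0.58377976 0.11056979 0.23842578]
w [0.5293 0.1383 0.069 ]
s [0.5503 0.0289 0.069 ]
d [0.5399 0.0218 0.069 ]
btn [ 0.5073 -0.291   0.038 ] [ 0.5212 -0.2807  0.038 ]
```

View pics/w2.png

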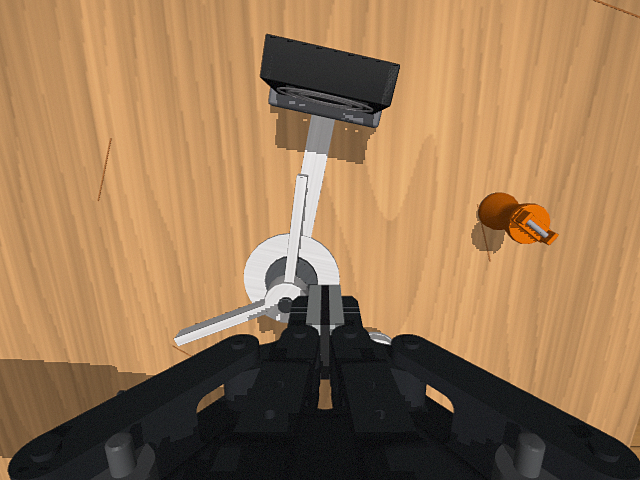

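The gripper is closed, and the fan is at wrist (265–400, 35–128) with the strip running down to the base disc. Next I measure the fan direction.

Run:
```python
from h import *
w=optics.read_camera("wrist")
crop(w,230,20,430,180,4,"pics/w3.png");crop(w,160,160,360,360,3,"pics/w4.png")
```

```text
(no output)
```

View pics/w3.png

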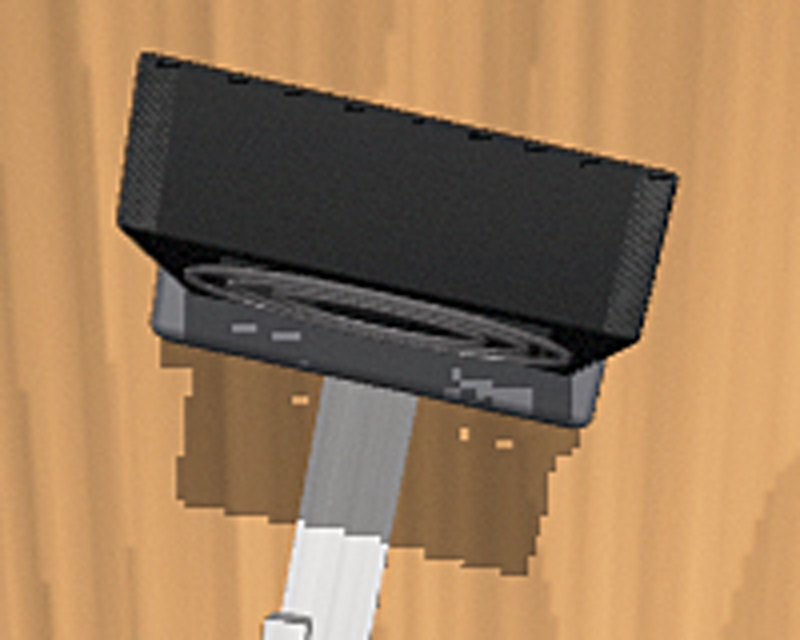

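View pics/w4.png

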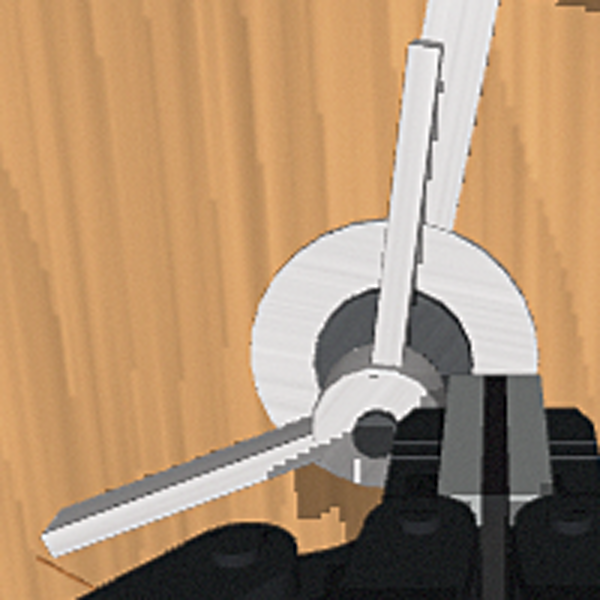

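Run:
```python
from h import *
w=optics.read_camera("wrist")
def P(u,v,z): return pl(w,230+u/4,20+v/4,z)[:2]
def Q(u,v,z): return pl(w,160+u/3,160+v/3,z)[:2]
def dirn(a,b): d=b-a; return np.degrees(np.arctan2(d[1],d[0]))
f1,f2=P(120,226,.11),P(640,338,.11); b1,b2=P(142,52,.11),P(678,176,.11)
print("front top",f1,f2,dirn(f1,f2)+90,np.hypot(*(f2-f1)),"back",dirn(b1,b2)+90,np.hypot(*(b2-b1)))
g1,g2=P(155,335,.012),P(592,425,.012);print("foot",(g1+g2)/2,dirn(g1,g2)+90,np.hypot(*(g2-g1)))
r1,r2=P(416,396,.002),Q(455,228,.002);l1,l2=P(322,380,.002),P(296,520,.002)
print("strip",dirn(r2,r1),dirn(l2,l1))
hub=Q(376,434,.069);print("hub",hub)
fm=(f1+f2)/2;print("hub->fan",dirn(hub,fm),np.hypot(*(fm-hub)))
sm=(r1+l1)/2;print("hub->strip",dirn(hub,sm))
for n,p in(("a",Q(425,43,.06)),("b",Q(48,545,.06))): print(n,p,dirn(hub,p),np.hypot(*(p-hub)))
# disc on table
m=[Q(250,350,.006),Q(537,350,.006)];print("disc cx",m, dirn((m[0]+m[1])/2,sm))
print("tip w",np.hypot(*(Q(440,378,.23)-Q(540,378,.23))), Q(490,375,.23))
```

```text
front top [0.53866839 0.22375471] [0.62976068 0.2052543 ] 78.51964504301215 0.09295198740711161 back 78.07680291472641 0.09313686254385581
foot [0.58256155 0.2039829 ] 78.80441495243812 0.10907701461185787
strip 78.80774025927323 78.02181842258133
hub [0.54480995 0.02811932]
hub->fan 78.06260448631114 0.19050500476898707
hub->strip 78.31101756544908
a [0.5627554  0.15154737] 81.72761729585096 0.12472578639349434
b [ 0.42960969 -0.01815427] -158.11567681302887 0.12414646388772117
disc cx [array([0.49021571, 0.03129818]), array([0.59906669, 0.03096247])] 78.0577895431268
tip w 0.01491021227544827 [0.58270097 0.11984003]
```

```bash
python3 -m jog '[[[0,0,50],[0,0,0],255],[[0,0,50],[0,0,0],255],[[0,0,50],[0,0,0],255],[[0,0,30],[0,0,0],255],[[0,0,6],[0,0,0],255]]'
python3 - <<'E'
from h import *
w=optics.read_camera("wrist");d=optics.read_camera("side");s=telemetry.sense();print(s["position"],s["contact_force"])
cv2.imwrite("pics/w5.png",w["frame"][:,:,::-1]);crop(d,200,120,460,320,3,"pics/d5.png")
E
```

```text
clock: 1.8
position: [0.5858, 0.1075, 0.0487]
tool_rot: [1.0, -0.004, 0.001, 0.0]
contact_force: [-0.4, -0.0, 0.9]
gripper_width: -0.0001
[0.58693662 0.10763794 0.05073146] [ 0.1332508  -0.59271137  0.18763578]
```

View pics/d5.png

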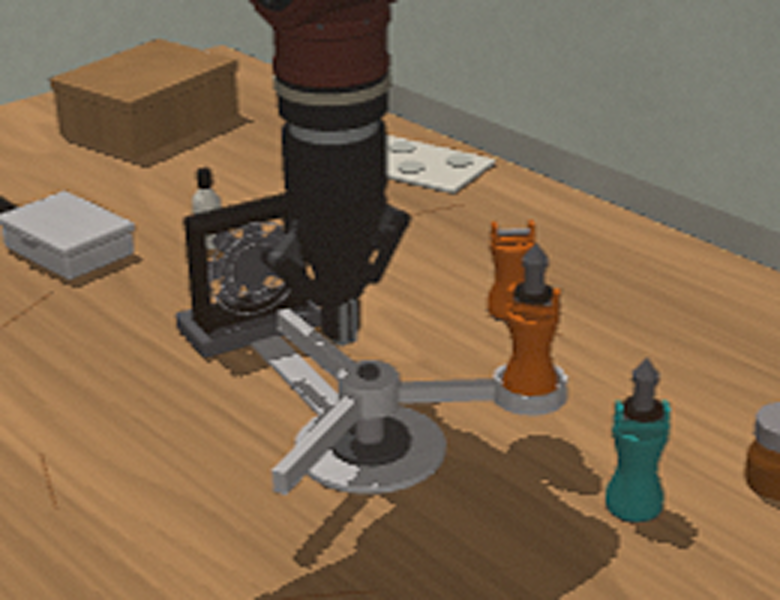

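View pics/w5.png

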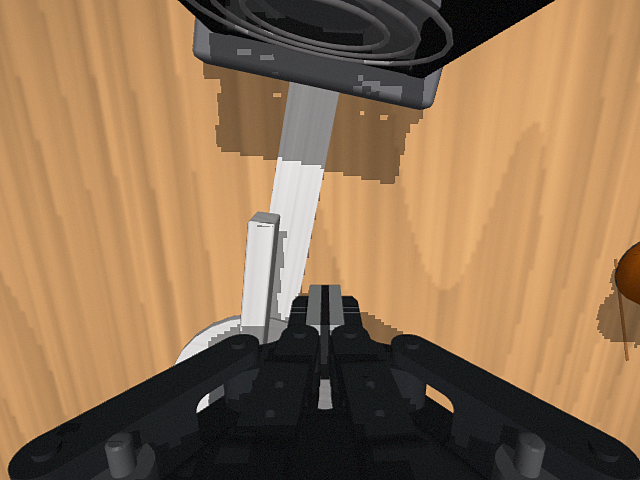

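The finger is beside spoke_a on its clockwise side, and the gap to the spoke and the distance to the fan both look safe. Next I work out waypoints for an arc anticlockwise about the hub.

```bash
cat >> h.py <<'E'
HUB=np.array([.545,.028])
def wp(a,r):
    t=np.radians(a);n=np.array([np.sin(t),-np.cos(t)]);h=.0075*abs(n[0])+.011*abs(n[1])
    return HUB+r*np.array([np.cos(t),np.sin(t)])+(.005+h)*n
def rows(a0,a1,k,r=.09):
    p=telemetry.sense()["position"][:2]
    for a in np.linspace(a0,a1,k):
        q=wp(a,r);print(round(a,1),(1000*(q[0]-p[0])).round(1),(-1000*(q[1]-p[1])).round(1));p=q
E
python3 -c "
from h import *
rows(81.8,122,10,.088)"
```

```text
81.8 -15.5 -5.5
86.3 -7.5 -1.8
90.7 -7.4 -1.2
95.2 -6.1 -0.7
99.7 -6.2 -0.3
104.1 -6.2 0.2
108.6 -6.3 0.6
113.1 -6.3 1.1
117.5 -6.3 1.5
122.0 -6.2 2.0
```

```bash
python3 -m jog '[[[-7,-3,0],[0,0,0],255],[[-7,-2,0],[0,0,0],255],[[-6,-2,0],[0,0,0],255],[[-6,-1,0],[0,0,0],255],[[-6,-1,0],[0,0,0],255],[[-6,0,0],[0,0,0],255],[[-6,0,0],[0,0,0],255],[[-6,1,0],[0,0,0],255],[[-6,1,0],[0,0,0],255]]'
python3 - <<'E'
from h import *
s=telemetry.sense();print(s["position"],s["contact_force"]); print([(a,wp(a,.088).round(4)) for a in(100,110,120)])
d=optics.read_camera("side");crop(d,200,120,460,320,3,"pics/d6.png")
E
```

```text
clock: 3.02
position: [0.5309, 0.1154, 0.0556]
tool_rot: [1.0, -0.003, 0.007, 0.0]
contact_force: [0.4, -0.5, -0.4]
gripper_width: -0.0001
[0.53090421 0.11535151 0.05563831] [ 0.44468725 -0.45318334 -0.36489442]
[(100, array([0.5438, 0.1171])), (110, array([0.5298, 0.1161])), (120, array([0.5157, 0.1127]))]
```

View pics/d6.png

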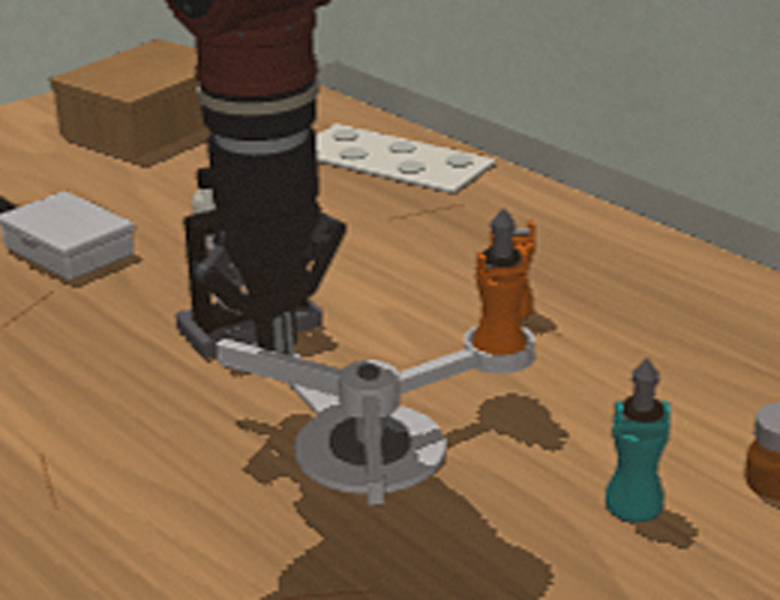

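The stand is turning with the push: spoke_a is at about 109° and the holder is upright. TCP z has risen about 5 mm, so I correct it in the next rows.

```bash
python3 -c "
from h import *
rows(114,155,10,.088)"
```

```text
114.0 -6.0 0.4
118.6 -6.4 1.7
123.1 -6.3 2.2
127.7 -6.2 2.7
132.2 -6.1 3.2
136.8 -5.8 3.7
141.3 -5.6 4.2
145.9 -5.3 4.7
150.4 -4.9 5.2
155.0 -4.6 5.7
```

```bash
python3 -m jog '[[[-6,0,2],[0,0,0],255],[[-6,2,2],[0,0,0],255],[[-6,2,1],[0,0,0],255],[[-6,3,1],[0,0,0],255],[[-6,3,1],[0,0,0],255],[[-6,4,1],[0,0,0],255],[[-6,4,1],[0,0,0],255],[[-5,5,0],[0,0,0],255],[[-5,5,0],[0,0,0],255],[[-5,6,0],[0,0,0],255]]'
python3 - <<'E'
from h import *
s=telemetry.sense();print(s["position"],s["tool_rot"],s["contact_force"]); print([(a,wp(a,.088).round(4)) for a in(140,150,160)])
rows(155,190,8,.088)
E
```

```text
clock: 4.32
position: [0.4691, 0.0797, 0.045]
tool_rot: [1.0, -0.003, 0.007, 0.0]
contact_force: [0.0, 0.8, 0.1]
gripper_width: 0.0002
[0.46913585 0.07969157 0.04500151] [ 9.99972610e-01 -3.22777602e-03  6.65766238e-03  1.91380095e-04] [0.03578741 0.7678244  0.09326569]
[(140, array([0.4893, 0.0985])), (150, array([0.4779, 0.0878])), (160, array([0.4684, 0.0749]))]
155.0 3.8 -1.9
160.0 -4.5 6.7
165.0 -3.9 7.2
170.0 -3.2 7.6
175.0 -2.5 7.9
180.0 -1.8 8.2
185.0 -1.1 7.1
190.0 -0.5 7.3
```

```bash
python3 -m jog '[[[-2,4,-2],[0,0,0],255],[[-4,7,-2],[0,0,0],255],[[-3,7,-1],[0,0,0],255],[[-2,7,0],[0,0,0],255],[[-2,7,0],[0,0,0],255]]'
python3 - <<'E'
from h import *
s=telemetry.sense();print(s["position"],s["contact_force"]); print([(a,wp(a,.088).round(4)) for a in(180,190,198)])
w=optics.read_camera("wrist");d=optics.read_camera("side")
cv2.imwrite("pics/w7.png",w["frame"][:,:,::-1]);crop(d,200,120,460,320,3,"pics/d7.png")
E
```

```text
clock: 4.95
position: [0.4548, 0.0455, 0.0503]
tool_rot: [1.0, -0.003, 0.007, 0.0]
contact_force: [0.1, 1.5, 0.5]
gripper_width: -0.0001
[0.45483815 0.04550807 0.05030608] [0.0978839  1.46685194 0.54670001]
[(180, array([0.457, 0.044])), (190, array([0.4554, 0.0296])), (198, array([0.4558, 0.0177]))]
```

View pics/w7.png

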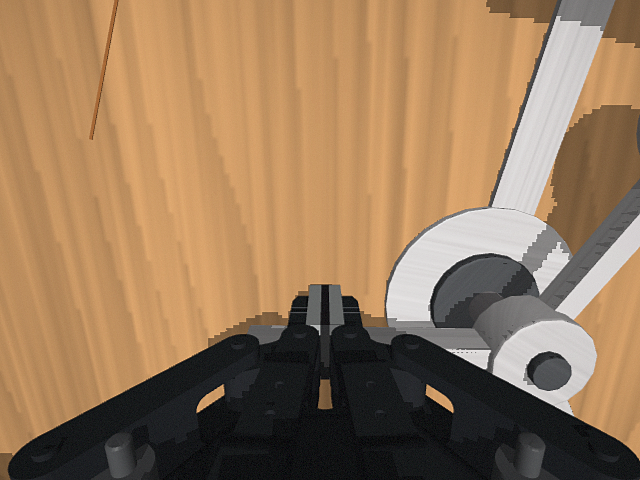

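View pics/d7.png

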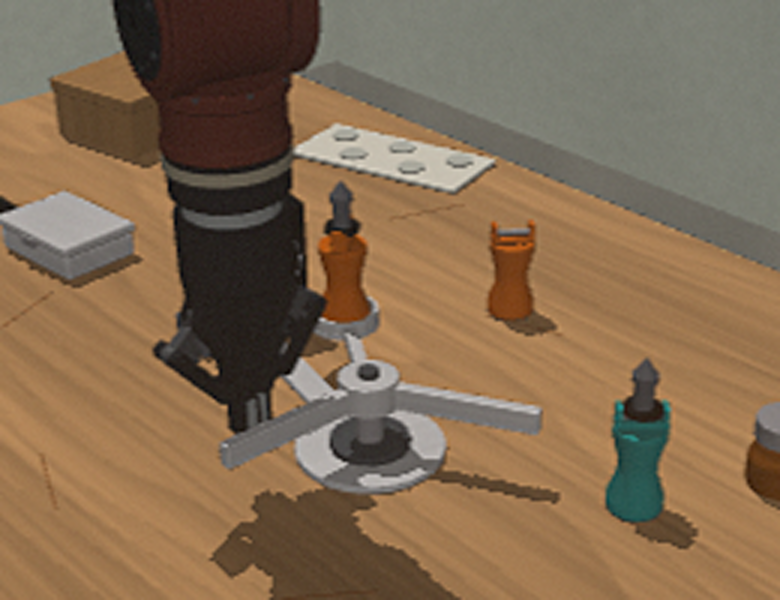

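Spoke_a is now at about 179° and the cup is approaching the fan, with the holder upright. I push on slowly and stop just short, then measure.

```bash
python3 -m jog '[[[0,5,0],[0,0,0],255],[[0,5,0],[0,0,0],255],[[0,4,0],[0,0,0],255],[[0,4,0],[0,0,0],255],[[0,3,0],[0,0,0],255],[[0,2,0],[0,0,0],255],[[0,0,0],[0,0,0],255]]'
python3 - <<'E'
from h import *
s=telemetry.sense();print(s["position"],s["contact_force"])
w=optics.read_camera("wrist");d=optics.read_camera("side")
cv2.imwrite("pics/w8.png",w["frame"][:,:,::-1]);crop(d,200,120,460,320,3,"pics/d8.png")
E
```

```text
clock: 5.92
position: [0.4546, 0.0209, 0.0501]
tool_rot: [1.0, -0.004, 0.006, 0.0]
contact_force: [0.3, 0.2, -0.3]
gripper_width: 0.0002
[0.45455583 0.02086338 0.05008688] [ 0.28553235  0.16278669 -0.32118873]
```

View pics/w8.png

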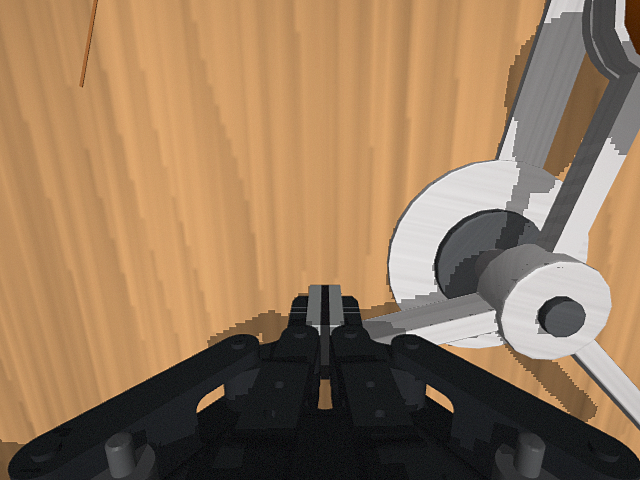

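View pics/d8.png

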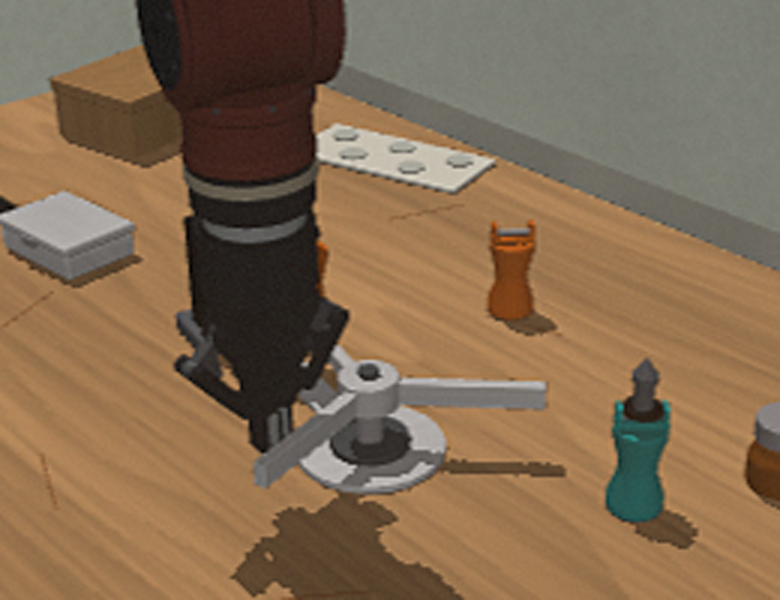

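```bash
python3 -m jog '[[[0,-5,0],[0,0,0],255],[[0,-5,-10],[0,0,0],255],[[0,0,-40],[0,0,0],255],[[0,0,-50],[0,0,0],255],[[0,0,-50],[0,0,0],255],[[0,30,-30],[0,0,0],255],[[0,30,0],[0,0,0],255],[[0,0,0],[0,0,0],255]]'
python3 - <<'E'
from h import *
s=telemetry.sense();print(s["position"],s["contact_force"])
w=optics.read_camera("wrist");d=optics.read_camera("side")
cv2.imwrite("pics/w9.png",w["frame"][:,:,::-1]);crop(d,200,120,460,320,3,"pics/d9.png")
E
```

```text
clock: 7.02
position: [0.4514, -0.0269, 0.2404]
tool_rot: [1.0, -0.002, 0.008, 0.001]
contact_force: [-0.5, 1.2, -0.1]
gripper_width: -0.0001
[ 0.45135439 -0.02688721  0.24035643] [-0.4580526   1.21779185 -0.10046732]
```

View pics/w9.png

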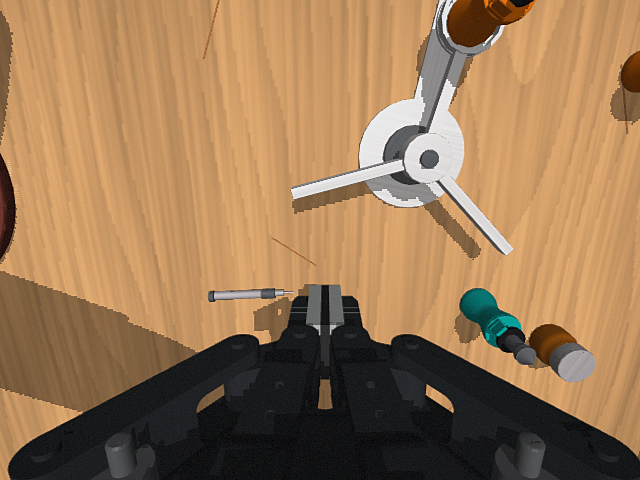

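View pics/d9.png

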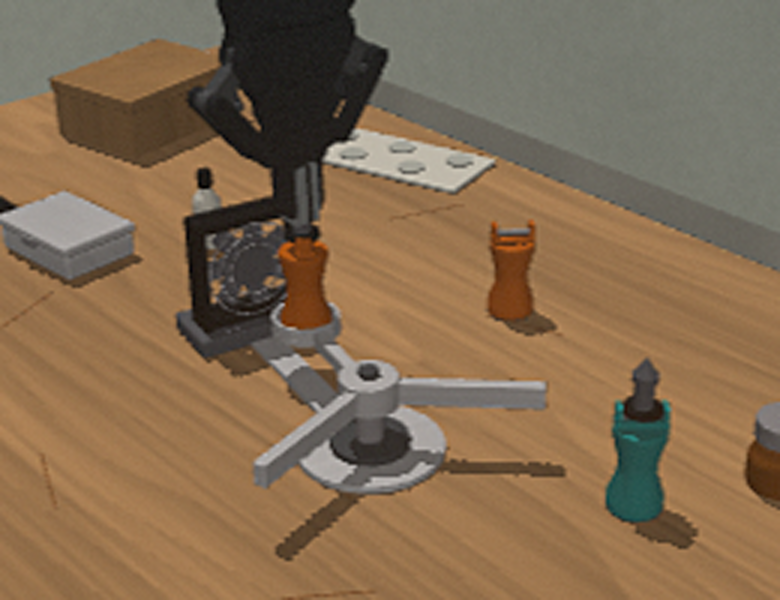

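The cup is nearly in front of the fan: wrist hub (429,158), spoke_a end (293,193), spoke_b end (509,250). I zoom in to measure the angle.

Run:
```python
from h import *
w=optics.read_camera("wrist")
crop(w,280,0,530,260,2.3,"pics/w10.png")
```

```text
(no output)
```

View pics/w10.png

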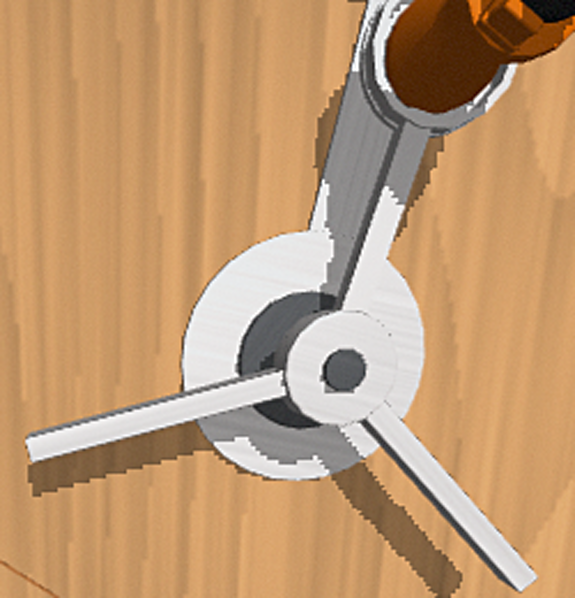

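Run:
```python
from h import *
w=optics.read_camera("wrist")
Q=lambda u,v,z:pl(w,280+u/2.3,v/2.3,z)[:2]
D=lambda a,b:np.degrees(np.arctan2(*(b-a)[::-1]))%360
hub=Q(344,369,.069);print(hub)
for n,p,o in(("a",Q(30,450,.06),120),("b",Q(528,581,.06),240)):print(n,p,D(hub,p),D(hub,p)-o,np.hypot(*(p-hub)))
# both directions independent of hub
# spoke edges
print(D(Q(278,366,.06),Q(26,437,.06))-120,D(Q(285,388,.06),Q(33,462,.06))-120)
print(D(Q(385,402,.06),Q(536,570,.06))-240)
print("strip L",D(Q(311,226,.002),Q(357,60,.002)), "R edge",D(Q(388,252,.002),Q(405,200,.002)))
```

```text
[0.54350574 0.02789252]
a [ 0.42442628 -0.00360649] 194.8165767517455 74.81657675174549 0.1231751069400049
b [ 0.63084359 -0.059497  ] 314.98305598389106 74.98305598389106 0.1235509129936679
75.43668533454735 76.18208547571604
75.27662085109387
strip L 77.2454385252131 R edge 75.96502084758455
```

The two spokes put the cup arm at about 75°, against a fan direction of about 78.2°. That leaves about 3.3° to go, or about 5 mm at the fingertip. I go back down behind spoke_a.

```bash
python3 -m jog '[[[1,-30,0],[0,-0.014,0],255],[[1,-27,0],[0,0,0],255],[[1,0,50],[0,0,0],255],[[0,0,50],[0,0,0],255],[[0,0,50],[0,0,0],255],[[0,0,30],[0,0,0],255],[[0,0,8],[0,0,0],255],[[0,0,0],[0,0,0],255]]'
python3 -c "
from h import *
s=telemetry.sense();print(s['position'],s['tool_rot'])"
```

```text
clock: 8.22
position: [0.4516, 0.0406, 0.0449]
tool_rot: [1.0, 0.004, -0.001, -0.0]
contact_force: [-0.1, 0.5, -0.2]
gripper_width: 0.0002
[0.45159889 0.04059993 0.04493896] [ 9.99990787e-01  4.07155076e-03 -1.33203949e-03 -2.72609693e-04]
```

```bash
python3 -m jog '[[[1,6,-3],[0,0,0],255],[[1,6,-2],[0,0,0],255],[[1,5,0],[0,0,0],255],[[0,3,0],[0,0,0],255],[[0,2,0],[0,0,0],255],[[0,0,0],[0,0,0],255]]'
python3 -c "
from h import *
s=telemetry.sense();print(s['position'],s['contact_force'])"
```

```text
clock: 8.98
position: [0.4579, 0.0163, 0.0545]
tool_rot: [1.0, 0.004, 0.002, 0.0]
contact_force: [0.0, -0.2, -0.2]
gripper_width: -0.0004
[0.45787822 0.01632346 0.05453782] [ 0.00911244 -0.19648545 -0.24982759]
```

```bash
python3 -m jog '[[[0,-5,0],[0,0,0],255],[[0,-5,-10],[0,0,0],255],[[0,0,-40],[0,0,0],255],[[0,0,-50],[0,0,0],255],[[0,0,-50],[0,0,0],255],[[0,0,-30],[0,0,0],255],[[0,0,0],[0,0,0],255]]'
python3 - <<'E'
from h import *
w=optics.read_camera("wrist");d=optics.read_camera("side")
print(telemetry.sense()["position"])
cv2.imwrite("pics/w11.png",w["frame"][:,:,::-1]);crop(w,280,20,530,280,2.3,"pics/w12.png");crop(d,200,120,460,320,3,"pics/d11.png")
E
```

```text
clock: 9.85
position: [0.456, 0.0296, 0.2429]
tool_rot: [1.0, 0.005, 0.002, 0.0]
contact_force: [0.1, -0.3, 0.0]
gripper_width: 0.0
[0.45510472 0.029771   0.24012743]
```

View pics/w11.png

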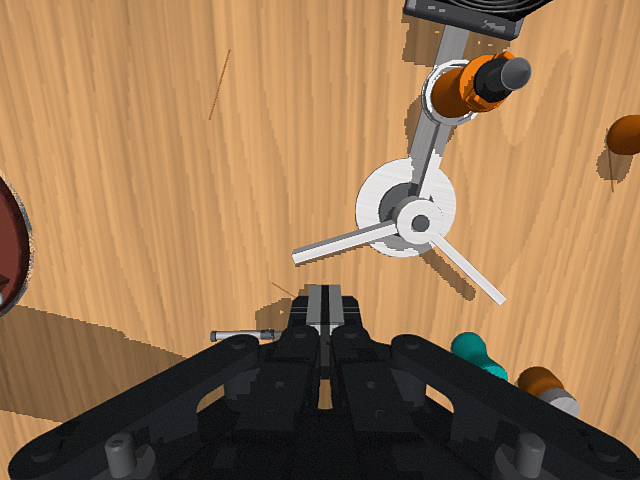

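View pics/w12.png

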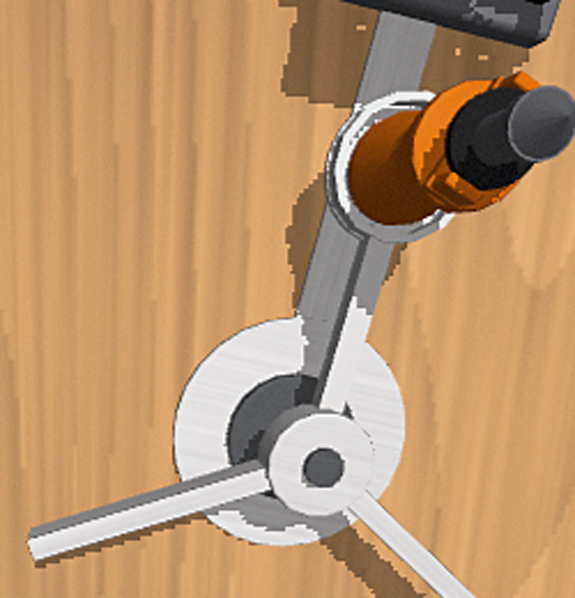

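View pics/d11.png

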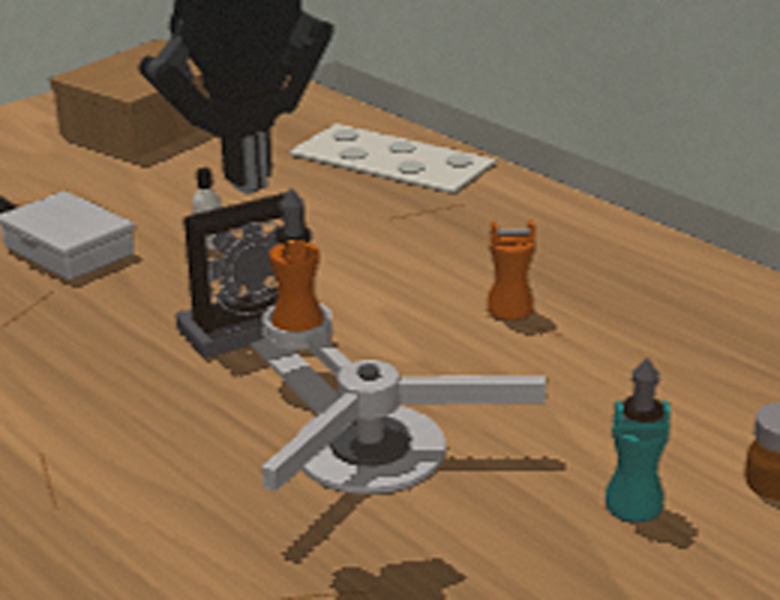

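Run:
```python
from h import *
w=optics.read_camera("wrist")
Q=lambda u,v,z:pl(w,280+u/2.3,20+v/2.3,z)[:2]
D=lambda a,b:np.degrees(np.arctan2(*(b-a)[::-1]))%360
hub=Q(324,467,.069);print(hub)
a=Q(32,550,.06);b=pl(w,501.5,298.5,.06)[:2]
print("a",D(hub,a)-120,np.hypot(*(a-hub)),"b",D(hub,b)-240,np.hypot(*(b-hub)))
print("a edges",D(Q(263,461,.06),Q(29,538,.06))-120,D(Q(268,485,.06),Q(37,560,.06))-120)
print("ab normal",D(b,a)-90-0, )
# strip mid at fan foot vs base disc
l,r=Q(387,12,.002),Q(436,26,.002)
print("hub->strip",D(hub,(l+r)/2),"Ledge",D(Q(303,310,.002),Q(330,215,.002)),D(Q(303,310,.002),l),"R",D(Q(383,262,.002),r))
f1,f2=Q(340,0,.012),Q(535,45,.012);print("foot",D(f1,f2)+90-360)
f1=pl(w,405,11,.0)[:2];f2=pl(w,514,40,.0)[:2];print(D(f1,f2)+90-360,np.hypot(*(f2-f1)),D(hub,(f1+f2)/2))
cup=Q((327+452)/2+3,(88+242)/2,.053);print("cup",cup,D(hub,cup),np.hypot(*(cup-hub)))
```

```text
[0.54174245 0.02868985]
a 78.50510829730908 0.12262182625308093 b 78.74897223392583 0.11911444476129546
a edges 79.52079513384271 79.44737840910113
ab normal 79.104631213614
hub->strip 77.4588065524992 Ledge 78.04985456320362 78.18085521277743 R 82.81205817408258
foot 79.25922073193493
77.64691295793733 0.10922525418509484 77.1858864681137
cup [0.56175249 0.14085338] 79.88481410446994 0.11393445271757884
```

The cup is within about 1° of the fan direction. I take a less oblique view, with the camera centred over the stand–fan line.

```bash
python3 -m jog '[[[35,5,0],[0,0,0],255],[[35,5,0],[0,0,0],255],[[35,5,0],[0,0,0],255],[[0,0,0],[0,0,0],255]]'
python3 - <<'E'
from h import *
w=optics.read_camera("wrist")
print(telemetry.sense()["position"])
crop(w,200,0,440,270,2.2,"pics/w13.png");crop(w,270,0,400,200,3,"pics/w14.png")
E
```

```text
clock: 10.5
position: [0.56, 0.0166, 0.2326]
tool_rot: [1.0, 0.005, -0.005, -0.001]
contact_force: [-0.6, 0.4, -0.1]
gripper_width: 0.0004
[0.55903717 0.01685957 0.23298734]
```

View pics/w13.png

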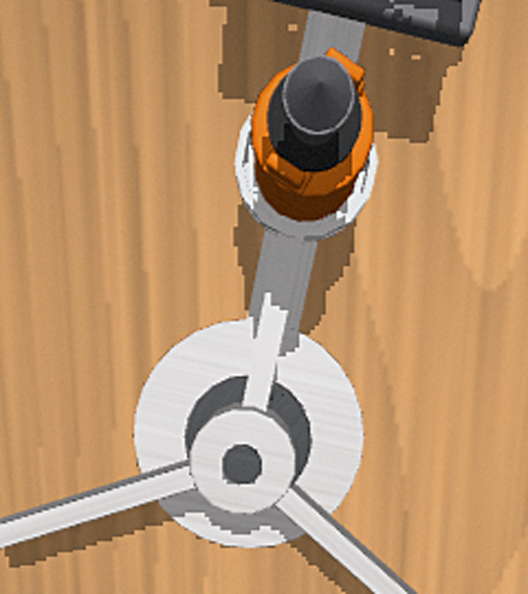

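View pics/w14.png

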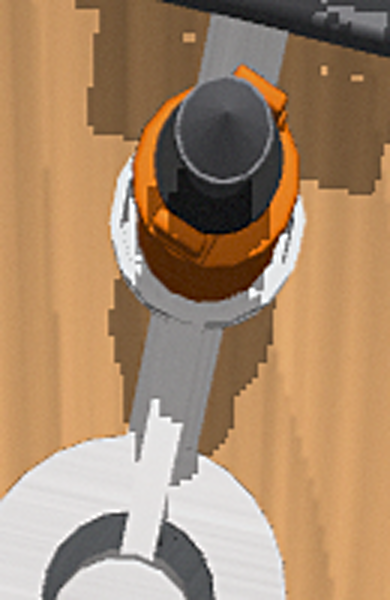

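```bash
python3 - <<'E'
from h import *
w=optics.read_camera("wrist")
Q=lambda u,v,z:pl(w,270+u/3,v/3,z)[:2]
R=lambda u,v,z:pl(w,200+u/2.2,v/2.2,z)[:2]
D=lambda a,b:np.degrees(np.arctan2(*(b-a)[::-1]))%360
hub=R(241.5,463.5,.069)
print(hub,"disc cx",(R(134,432,.006)+R(363,432,.006))/2)
l1,r1=Q(211,15,.002),Q(288,32,.002);l2,r2=Q(150,318,.002),Q(221,322,.002)
print("strip dir L",D(l2,l1),"R",D(r2,r1),"hub->strip",D(hub,(l1+r1)/2),D(hub,(l2+r2)/2))
cl,cr=Q(110,222,.056),Q(305,222,.056);c=(cl+cr)/2;print("cup",c,np.hypot(*(cr-cl)),D(hub,c))
print("a",D(R(190,460,.06),R(0,518,.06))-120,D(R(195,484,.06),R(0,545,.06))-120)
E
python3 - <<'E'
import sys;sys.path.insert(0,'.')
from h import *
w=optics.read_camera("wrist");crop(w,160,180,440,300,2.8,"pics/w15.png")
s=optics.read_camera("scene");crop(s,270,170,470,320,4,"pics/s15.png")
E
```

```text
[0.54372906 0.02802667] disc cx [0.54375421 0.0304202 ]
strip dir L 78.22065148815581 R 77.55428904206583 hub->strip 78.19334109271875 78.47455805247021
cup [0.56741836 0.1397492 ] 0.05332424872229147 78.02849153888462
a 77.72272443175174 78.28936358809469
```

View pics/w15.png

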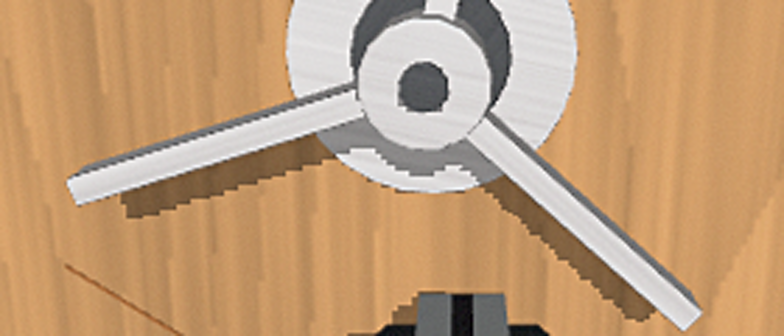

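View pics/s15.png

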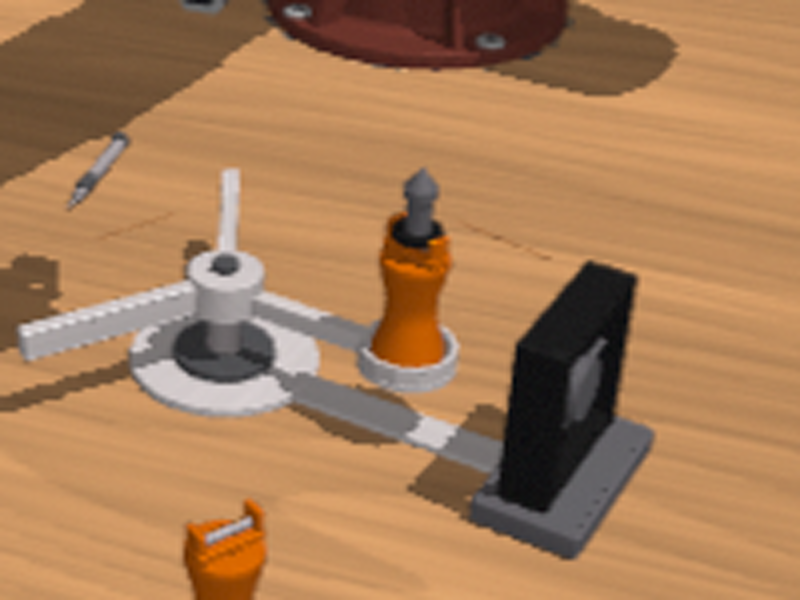

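Cup arm and strip agree: cup at 78.0°, strip at 78.2°. The scene picture shows the holder upright in the cup. Next is the button; I move above the switch box.

```bash
python3 -m jog '[[[-6,40,-10],[0,0.008,0],255],[[-6,58,0],[0,0,0],255],[[-6,58,0],[0,0,0],255],[[-6,58,0],[0,0,0],255],[[-6,58,0],[0,0,0],255],[[-6,50,0],[0,0,0],255],[[-6,20,0],[0,0,0],255],[[0,0,0],[0,0,0],255]]'
python3 - <<'E'
from h import *
w=optics.read_camera("wrist")
print(telemetry.sense()["position"],telemetry.sense()["tool_rot"])
cv2.imwrite("pics/w16.png",w["frame"][:,:,::-1])
E
```

```text
clock: 11.7
position: [0.5158, -0.3319, 0.2487]
tool_rot: [1.0, 0.007, 0.003, 0.001]
contact_force: [0.3, 0.3, 0.9]
gripper_width: -0.0002
[ 0.51606551 -0.33108251  0.24878361] [9.99964609e-01 7.68481554e-03 3.36630060e-03 6.25939899e-04]
```

View pics/w16.png

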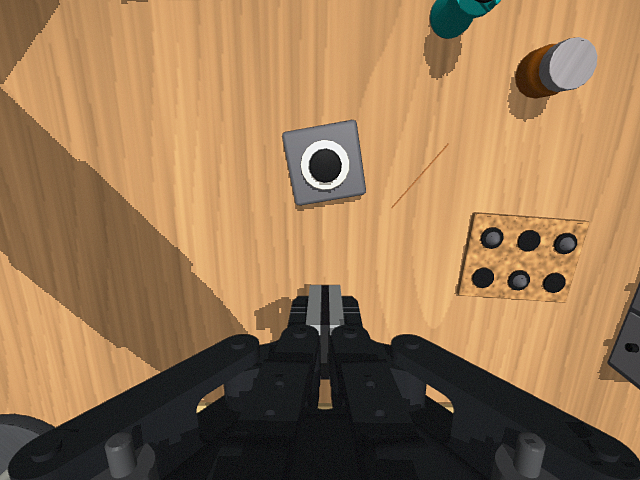

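The switch box is in clear view with the black button at wrist (325,166). I triangulate the button from all three cameras.

Run:
```python
from h import *
R=[]
for n,b in(("wrist",(300,140,352,190)),("scene",(200,205,230,225)),("side",(415,318,446,350))):
    d=optics.read_camera(n);u0,v0,u1,v1=b
    g=cv2.cvtColor(d["frame"],cv2.COLOR_RGB2GRAY)[v0:v1,u0:u1]
    m=(g<45).astype(np.uint8)
    k,l,st,c=cv2.connectedComponentsWithStats(m)
    i=1+np.argmax(st[1:,4]);print(n,st[i],c[i]+[u0,v0])
    R.append((d,*(c[i]+[u0,v0])))
    crop(d,u0-25,v0-25,u1+25,v1+25,5,f"pics/b_{n}.png")
def tri(S):
    A=np.zeros((3,3));y=np.zeros(3)
    for d,u,v in S:
        o,r=ray(d,u,v);r/=np.linalg.norm(r);M=np.eye(3)-np.outer(r,r);A+=M;y+=M@o
    return np.linalg.solve(A,y)
print(tri(R),tri(R[1:]),tri(R[:2]),tri([R[0],R[2]]))
for z in(.03,.036,.042,.048):print(z,*[pl(*r,z)[:2].round(4) for r in R])
```

```text
wrist [  9  10  32  33 701] [324.41797432 168.05991441]
scene [ 8  6 11  8 76] [212.94736842 214.23684211]
side [  6   7  18  16 222] [429.9954955  332.29279279]
[ 0.51558352 -0.28645013  0.04413275] [ 0.51533486 -0.28611421  0.04409103] [ 0.51622559 -0.28737507  0.04409677] [ 0.51512938 -0.28589965  0.0442774 ]
0.03 [ 0.5162 -0.2883] [ 0.4949 -0.3029] [ 0.5277 -0.2755]
0.036 [ 0.5161 -0.2878] [ 0.504  -0.2964] [ 0.522  -0.2794]
0.042 [ 0.5161 -0.2873] [ 0.5132 -0.2899] [ 0.5163 -0.2833]
0.048 [ 0.516  -0.2868] [ 0.5223 -0.2834] [ 0.5105 -0.2872]
```

View pics/b_side.png

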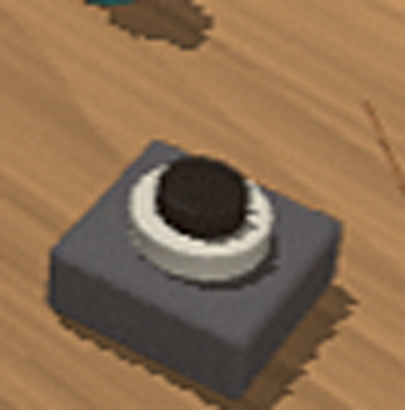

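View pics/b_scene.png

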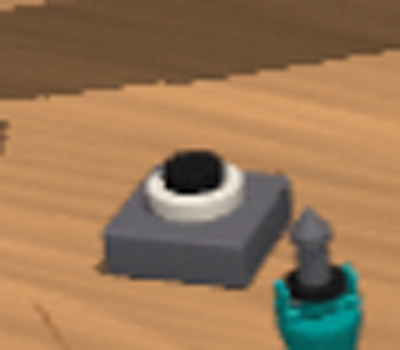

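```bash
python3 -m jog '[[[0,-22,0],[0,-0.006,0],255],[[0,-22,0],[0,0,0],255],[[0,0,50],[0,0,0],255],[[0,0,50],[0,0,0],255],[[0,0,50],[0,0,0],255],[[0,0,28],[0,0,0],255],[[0,0,0],[0,0,0],255]]'
python3 - <<'E'
from h import *
s=telemetry.sense();print(s["position"],s["tool_rot"],s["contact_force"])
d=optics.read_camera("side");crop(d,350,230,510,370,5,"pics/b2.png")
E
```

```text
clock: 12.78
position: [0.5192, -0.2714, 0.0688]
tool_rot: [1.0, 0.015, 0.002, 0.001]
contact_force: [-0.8, -0.3, 0.7]
gripper_width: 0.0
[ 0.51919365 -0.27140197  0.06879417] [0.99988379 0.01510929 0.00169235 0.0011202 ] [-0.8461948  -0.28648068  0.69679254]
```

View pics/b2.png

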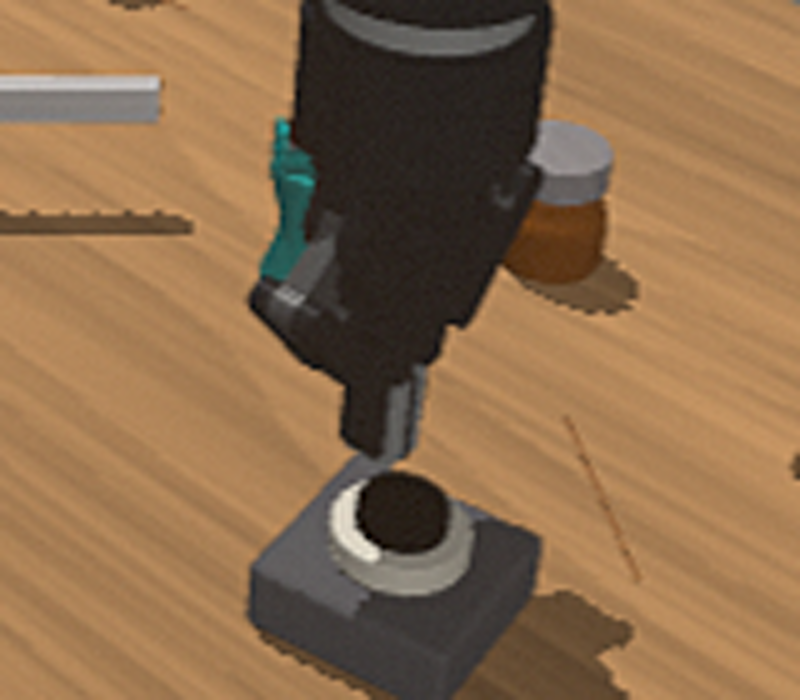

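The tip is about 15 mm too far in +y, so I centre it before pressing.

```bash
python3 -m jog '[[[-2,9,0],[0,0,0],255],[[-2,6,0],[0,0,0],255],[[0,0,0],[0,0,0],255],[[0,0,0],[0,0,0],255]]'
python3 - <<'E'
from h import *
s=telemetry.sense();print(s["position"],s["tool_rot"],s["contact_force"])
d=optics.read_camera("side");crop(d,350,230,510,370,5,"pics/b3.png")
E
```

```text
clock: 13.32
position: [0.5186, -0.2898, 0.076]
tool_rot: [1.0, 0.015, 0.005, 0.004]
contact_force: [-0.7, -0.4, -0.4]
gripper_width: 0.0002
[ 0.51861384 -0.28976123  0.07602722] [0.9998596  0.01532417 0.00522935 0.00431327] [-0.70404467 -0.37870854 -0.35007759]
```

View pics/b3.png

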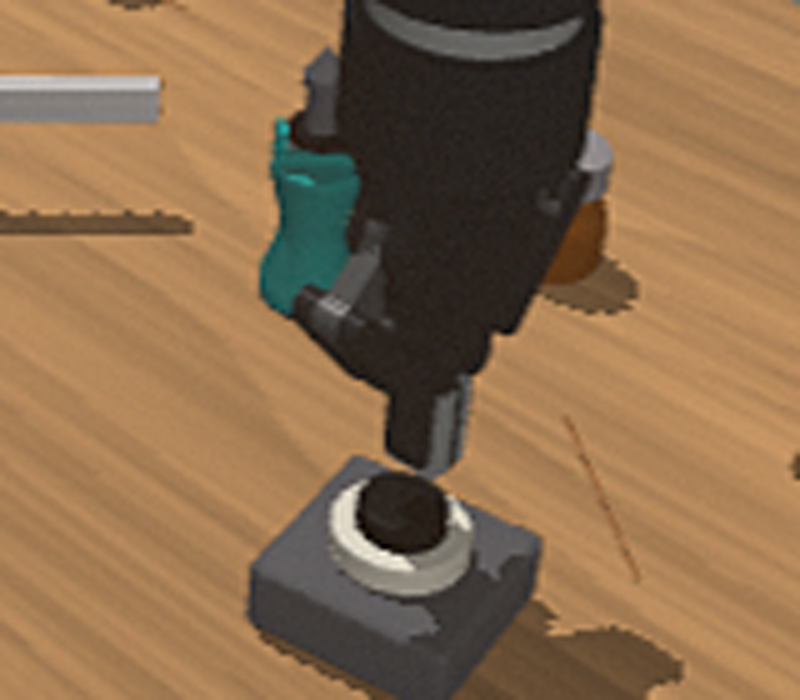

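```bash
python3 -m jog '[[[-2,-2,4],[0.008,-0.01,0],255],[[0,0,8],[0,0,0],255],[[0,0,5],[0,0,0],255],[[0,0,0],[0,0,0],255]]'
python3 - <<'E'
from h import *
s=telemetry.sense();print(s["position"],s["tool_rot"],s["contact_force"])
E
```

```text
clock: 13.88
position: [0.5163, -0.2874, 0.0573]
tool_rot: [1.0, 0.015, -0.0, -0.0]
contact_force: [-0.9, -0.8, 1.6]
gripper_width: -0.0001
[ 0.51632894 -0.2873886   0.05727026] [ 9.99880864e-01  1.54291196e-02 -4.34297755e-04 -1.06898185e-04] [-0.85503263 -0.7738881   1.58551421]
```

```bash
python3 -m jog '[[[0,0,3],[0,0,0],255],[[0,0,3],[0,0,0],255],[[0,0,0],[0,0,0],255]]'
python3 -m jog '[[[0,0,3],[0,0,0],255],[[0,0,2],[0,0,0],255]]'
```

```text
clock: 14.25
position: [0.5165, -0.2875, 0.0521]
tool_rot: [1.0, 0.015, -0.0, 0.0]
contact_force: [-2.1, 1.8, 4.2]
gripper_width: -0.0002
clock: 14.5
position: [0.5167, -0.2876, 0.0517]
tool_rot: [1.0, 0.016, -0.0, 0.001]
contact_force: [-8.6, 6.8, 22.2]
gripper_width: 0.0002
```

Run:
```python
from h import *
s=telemetry.sense();print(s["position"],s["contact_force"])
d=optics.read_camera("side");crop(d,390,280,480,360,8,"pics/b4.png")
d=optics.read_camera("scene");crop(d,180,180,260,240,9,"pics/b5.png")
```

```text
[ 0.51665458 -0.28763031  0.05171623] [-8.59414923  6.76580103 22.21286544]
```

View pics/b4.png

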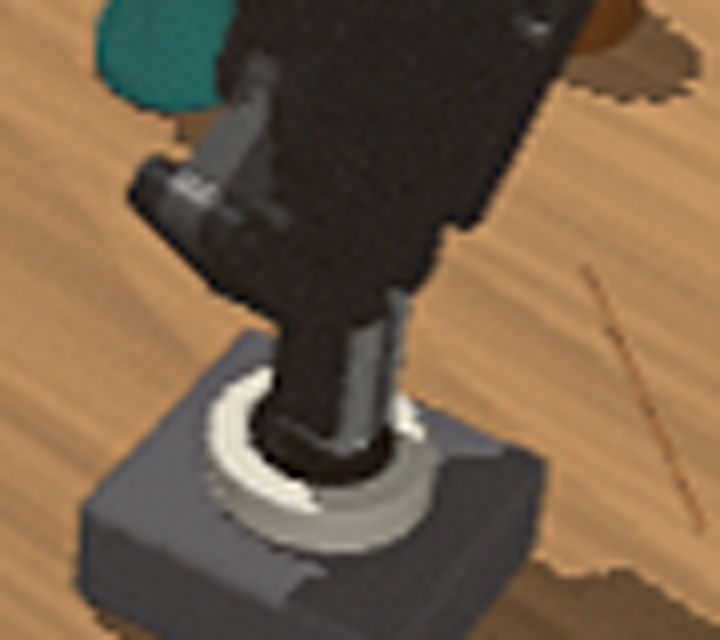

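View pics/b5.png

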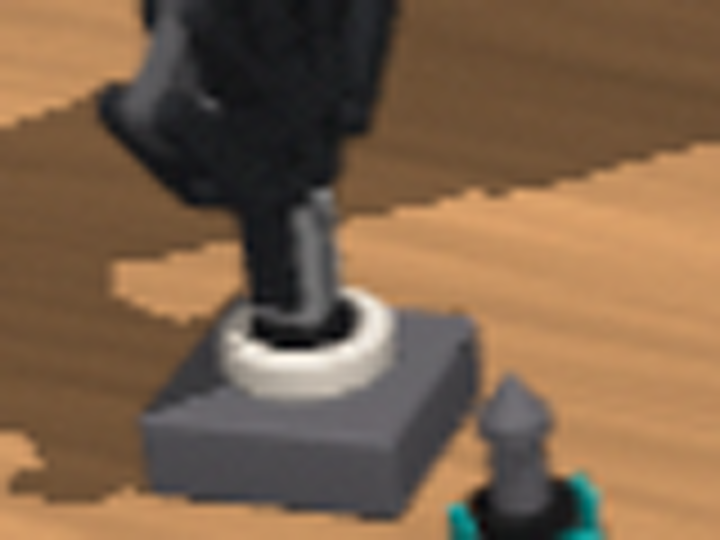

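The tip stands on the button. The force rose from 4 N to 22 N over only 0.4 mm of travel, so the button is on its stop. I let it go and retreat straight up.

```bash
python3 -m jog '[[[0,0,0],[0,0,0],255],[[0,0,-5],[0,0,0],255],[[0,0,-10],[0,0,0],255],[[0,0,-40],[0,0,0],255],[[0,0,-50],[0,0,0],255],[[0,0,-50],[0,0,0],255],[[0,0,-30],[0,0,0],255],[[0,20,0],[0,0,0],255],[[0,20,0],[0,0,0],255],[[0,0,0],[0,0,0],255]]'
python3 - <<'E'
from h import *
s=telemetry.sense();print(s["position"],s["contact_force"])
d=optics.read_camera("side");cv2.imwrite("pics/d20.png",d["frame"][:,:,::-1]);crop(d,390,280,480,360,6,"pics/b6.png")
d=optics.read_camera("scene");cv2.imwrite("pics/s20.png",d["frame"][:,:,::-1])
E
```

```text
clock: 15.85
position: [0.5179, -0.3275, 0.2465]
tool_rot: [1.0, 0.016, 0.001, 0.001]
contact_force: [0.7, -0.1, -0.0]
gripper_width: -0.0002
[ 0.5179374  -0.32754312  0.24648585] [ 0.70682075 -0.08454488 -0.01494395]
```

View pics/d20.png

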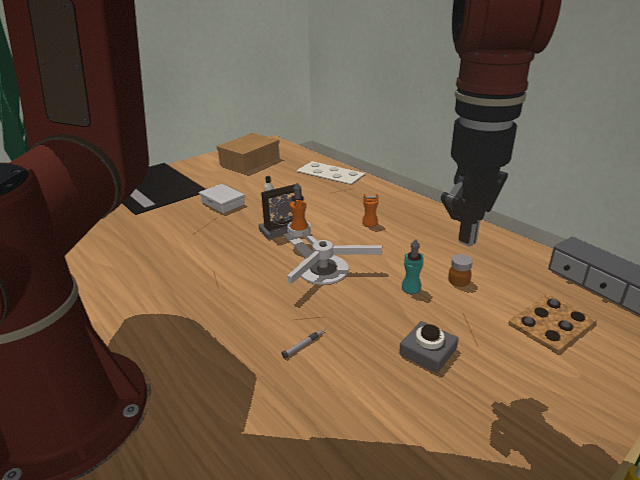

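View pics/s20.png

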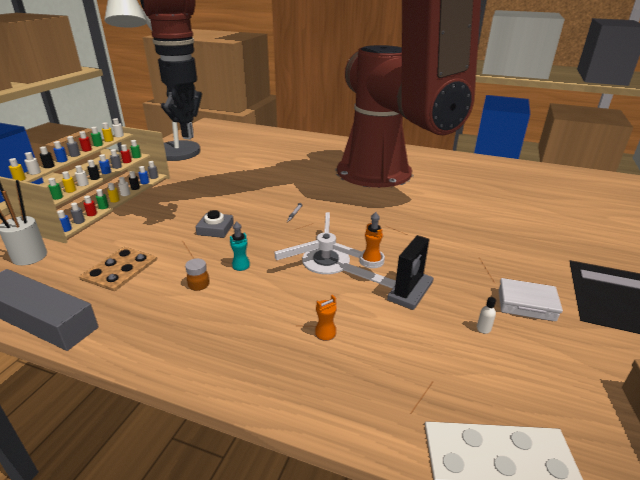

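View pics/b6.png

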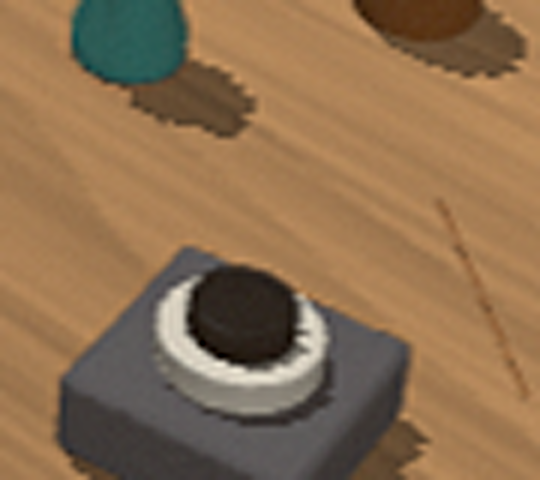

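The button has sprung back up (side 430,333). The holder stands upright in front of the fan (side 298,213; scene 373,243), and nothing else has moved.

```bash
python3 -c "
from workcell import ticket
print(ticket.job_done())"
```

```text
the job is handed in; nothing more can be done
None
```

I turned the stand about 116° anticlockwise by pushing spoke_a with the closed fingertips. The orange holder now stands upright in front of the fan. I then pressed the button, let it go, raised the arm clear and handed the job in at about 16 s.

**Alignment:** In the last centred wrist view the cup was at 78.0° and the strip to the fan at about 78.2°. A more oblique view before it differed by up to about 2.5°, with the spokes at about 78.6° and the strip and fan foot at 77–79°. I trusted the centred view and made no further correction.

**Button:** The tip was on the button and the force rose from 4 N to 22 N over 0.4 mm, so I took it to be on its stop. That was at a TCP height of about 52 mm, roughly 6 mm higher than my camera estimate of the button top predicted. The button was back up in the picture taken afterwards.

**Other checks:** The holder was not touched, nothing else had visibly moved, and the arm read no contact force at the end. I did not check from the pictures that the fan was actually spinning.

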